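# Find the stamped tip box and dispatch it

### The arm

A 6-joint arm with a two-finger parallel gripper is mounted at the origin on the work surface. World frame = base frame: x ahead of the robot, y to its left, z up, the work surface at z = 0. Lengths are in m, angles in rad, forces in N, time in s.
With the tool pointing down it reaches from about 0.425 to 0.95 m from the base axis. Payload 3.5 kg.
Tool frame: the origin (TCP) lies on the mounting face of the last link; the fingertips stand 173 mm ahead of it and the grasp point (between the pads) lies 155 mm ahead of it; z points along the fingers, x is the direction in which the jaws open and shut, and the axes are right-handed (so a half turn about z gives the same grasp; the last joint's range is limited). The gripper opens to 85 mm and grips with 20 to 120 N. Pads are 22 mm wide; open, the fingers measure 114 mm over their backs; the gripper's body (76 mm by 85 mm) begins 54 mm behind the grasp point. The pads swing forward as they close: fully open they stand 13 mm farther back than shut.
Start: joints at [1.181, 0.286, 1.577, -0, 1.279, -0.15], TCP at [0.16, 0.656, 0.405] pointing down, gripper open.
Joint ranges: [-2.77, 2.77], [-0.9, 2.22], [0.21, 2.48], [-1.53, 4.67], [0.24, 2.81], [-2.84, 2.84]. Speed limits (rad/s): [2.79, 2.79, 3.14, 3.14, 3.14, 3.14].

### API

Orientations are given as a unit quaternion [x, y, z, w].
In Python, from plant import get_state, read_camera, sign_off gives the robot as it stands.
- The arm moves only by the shell command python3 -m jog 'ROWS' [FORCE]. ROWS is JSON, a list of rows, each an object of numbers: "grip": the closure, from 0 (fully open) to 1 (shut); "x", "y", "z": the shift along the tool's x, y, z in mm; "rx", "ry", "rz": the turn, a rotation vector about the tool's x, y, z in degrees. A call has 1 to 8 rows; each row shifts and turns the commanded pose from where the row before left it, along the tool's axes as they then stand; what a row does not reach is not made up. A row lasts 1/12 s, in which the tool goes at most 41.7 mm and 7.16 degrees, less where a joint would pass 70% of its speed; a pose out of reach is approached as far as the arm can. A call with a gripper value outside its range is refused whole. The fingers move at their own pace and stop on an object; FORCE is the grip in N (left out, the last holds). Time passes only in rows, so rows that do not move let the fingers close. It gives the time, the measured TCP pose, the force and the opening at its end, in the units of the state.
- get_state(): the state, without advancing time (a new reading comes with each control period).
- read_camera(name): name is "scene" or "top"; returns a dict with "frame" (480x640x3 uint8, red, green, blue), "intrinsics" (3x3 intrinsics, pixels), "R" (3x3) and "t" (3): a world point X has camera coordinates R X + t. Camera axes: x right, y down, z forward; pixel columns grow to the right and rows downward; lengths in m; the calibration is good to about 2 mm. A picture is of the moment at which its call begins. There is no depth.
- sign_off(): hands the job in, once; it reports no verdict.
The state is a dict: "time": time; "qpos": joint angles; "dq": joint speeds; "joint_efforts": joint torques, N m; "eef_pos": TCP position; "tcp_rot": TCP orientation; "contact_force": force on the tool from outside, world axes, zero at the start; "wrist_torque": the same for the moment, N m; "opening": opening from 0.0 (shut) to 1.0 (fully open).
Only numpy, scipy, OpenCV 4.12 (cv2) and the standard library are available. Lean on these libraries where they do the work, as an engineer would, in place of code of your own. Each camera call takes 0.05 s, during which the arm holds its last target.

### The job

Without gripping or lifting anything, tip each of the two tip boxes over onto its side to see its underside; one of them has a ring stamp there. Only once both are lying on their sides, push the stamped box along the bench until it lies between the two grey tape lines of the dispatch lane, and leave the other out of the lane. Leave both boxes lying on their sides and do not disturb the tube rack, bottle or beaker.

Things in the scene. Friction and masses are not known exactly. Their poses are not given: they have to be found in the camera images.
- stamped_box: Closed box, blue base, white lid: 65 deep (x) x 100 wide (y) x 105 mm tall (z), even 0.25 kg. Origin at its centre: 52.5 mm up standing, 32.5 lying on its 100 x 105 side. Starts with z up, x away from the robot. Pushed within 20 mm of its top on the far face it tips about the near bottom edge, and past 32 degrees falls over. Black ring stamp, 56 mm across, on its white underside (-z face); left or right of the lane.
- plain_box: Closed box, blue base, white lid: 65 deep (x) x 100 wide (y) x 105 mm tall (z), even 0.25 kg. Origin at its centre: 52.5 mm up standing, 32.5 lying on its 100 x 105 side. Starts with z up, x away from the robot. Pushed within 20 mm of its top on the far face it tips about the near bottom edge, and past 32 degrees falls over. White underside blank; on the lane's other side.
- lane: The dispatch lane: two flat grey tape lines on the bench, each 300 mm long (along own x, away from the robot) and 20 mm wide, their centre lines 190 mm apart, so 170 mm clear between them. Origin on the bench midway between the lines and at mid-length; own y points across the lane, to the robot's left. The tape stops nothing.
- tube_rack: Bystander: yellow tube rack 75 x 170 mm holding four capped tubes, 117 mm tall in all, beyond the far end of the lane. Origin under its centre.
- reagent_bottle: Bystander: amber bottle with black cap, 64 mm across, 110 mm tall. Origin under its centre.
- beaker: Bystander: white open beaker, 70 mm across, 90 mm tall. Origin under its centre.
Not all that is in view belongs to the job. What is shaped like the stamped_box but pink, purple or red is not meant.

How it is judged:
By the outcome, as a careful person would: the job done as asked, in the order asked, and still so for the second after the job is handed in, with the robot touching nothing.
It also fails if it takes over 64 s, if anything falls off the work surface, if the arm or the gripper's body presses on something with over 40 N, if the wrist force passes 120 N, or if a joint passes its speed limit or range.

## Working session

There is one attempt and no reset: what is moved stays moved. The work goes in short steps, Python scripts to look and compute and a shell command to move; the robot and the scene stay as the last step left them, time stands still between calls to the robot, and variables do not carry over. Pictures are saved under pics/ and viewed, and the job is handed in when it is done.

```bash
ls; mkdir -p pics
cat > h.py <<'E'
import numpy as np, cv2
from plant import get_state, read_camera, sign_off
def snap(name,tag):
    c=read_camera(name); cv2.imwrite(f'pics/{tag}.png',c['frame'][:,:,::-1]); 
    np.savez(f'pics/{tag}.npz',**{k:np.array(c[k]) for k in('frame','intrinsics','R','t')}); return c
def load(tag): return dict(np.load(f'pics/{tag}.npz'))
def ray(c,u,v,z=0.):
    K=np.array(c['intrinsics']);R=np.array(c['R']);t=np.array(c['t'])
    d=R.T@np.linalg.inv(K)@np.array([u,v,1.]);o=-R.T@t
    return o+d*(z-o[2])/d[2]
def proj(c,X):
    p=np.array(c['R'])@np.array(X)+np.array(c['t']);p=np.array(c['intrinsics'])@p;return p[:2]/p[2]
E
python3 - <<'E'
from h import *
s=get_state();print({k:np.round(v,3) for k,v in s.items()})
for n in('scene','top'):
    c=snap(n,n+'0');print(n,-np.array(c['R']).T@c['t'],np.array(c['R'])[2], c['intrinsics'])
E
```

```text
pics
{'time': np.float64(0.0), 'qpos': array([ 1.181,  0.287,  1.578,  0.   ,  1.279, -0.15 ]), 'dq': array([ 0.   ,  0.   ,  0.001, -0.001,  0.   ,  0.001]), 'joint_efforts': array([-2.0000e-03, -4.0597e+01, -2.9262e+01, -0.0000e+00,  6.0000e-03,
        0.0000e+00]), 'eef_pos': array([0.16 , 0.655, 0.403]), 'tcp_rot': array([ 0.787,  0.617, -0.001,  0.001]), 'contact_force': array([-0.819,  1.126, -0.857]), 'wrist_torque': array([-0.037,  0.031, -0.   ]), 'opening': np.float64(0.999)}
scene [ 0.96573673 -0.54899529  1.22246579] [-0.30541841  0.42823685 -0.85048974] [[498.77029571   0.         317.61668394]
 [  0.         498.77029571 240.94173667]
 [  0.           0.           1.        ]]
top [0.34805784 0.06090158 1.38366583] [ 0.16102304 -0.01092899 -0.98689013] [[546.55934577   0.         326.511606  ]
 [  0.         546.55934577 240.31073177]
 [  0.           0.           1.        ]]
```

View pics/scene0.png

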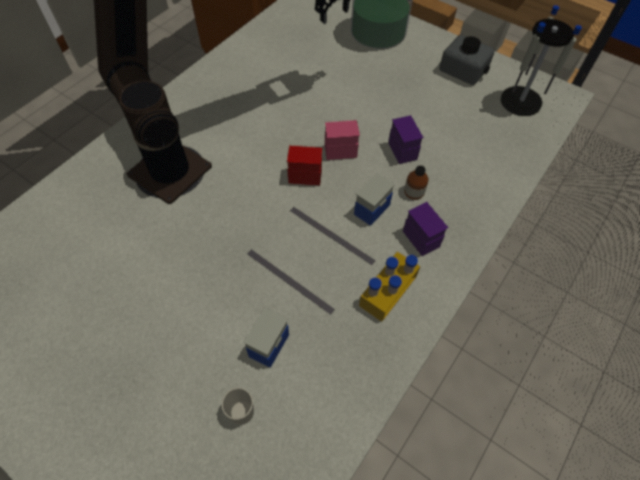

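View pics/top0.png

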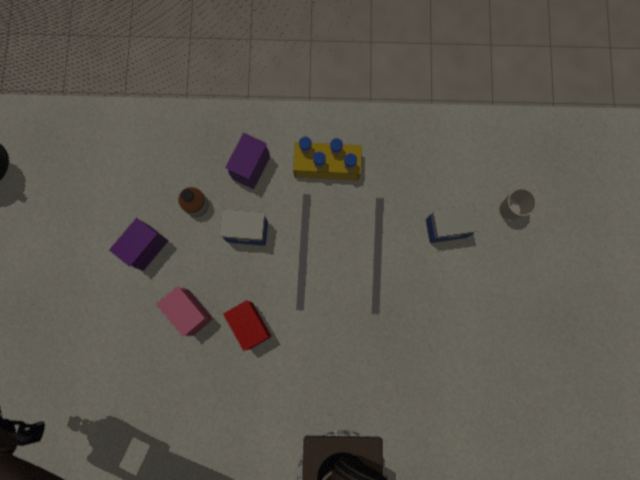

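Both views show two white-lid/blue boxes: the left one at top (245,227) / scene (374,198), and the right one at top (452,223) / scene (267,338). Things that could be mistaken for them, in the top view: purple (247,160) and (138,243), pink (184,311), red (247,325). I exclude these by colour. The lane lines are at columns of about 303 and 377.

Run:
```python
from h import *
a=load('top0')['frame'][:,:,::-1];b=load('scene0')['frame'][:,:,::-1]
f=lambda im,x,y,w,h,s:cv2.resize(im[y:y+h,x:x+w],None,fx=s,fy=s,interpolation=cv2.INTER_CUBIC)
o=np.vstack([np.hstack([f(a,205,190,80,60,5),f(a,410,190,80,60,5)]),np.hstack([f(b,335,165,80,60,5),f(b,225,305,80,60,5)])])
cv2.imwrite('pics/crop0.png',o)
c=load('top0')
hsv=cv2.cvtColor(a,cv2.COLOR_BGR2HSV)
for p in [(245,225),(452,218),(303,250),(377,250),(245,239),(330,250),(450,237)]: print(p,a[p[1],p[0]],hsv[p[1],p[0]])
```

```text
(245, 225) [ 96 106 108] [ 25  28 108]
(452, 218) [ 89  99 101] [ 25  30 101]
(303, 250) [62 63 66] [ 8 15 66]
(377, 250) [60 61 64] [ 8 16 64]
(245, 239) [47 53 54] [26 33 54]
(330, 250) [ 88  98 101] [ 23  33 101]
(450, 237) [46 46 46] [ 0  0 46]
```

View pics/crop0.png

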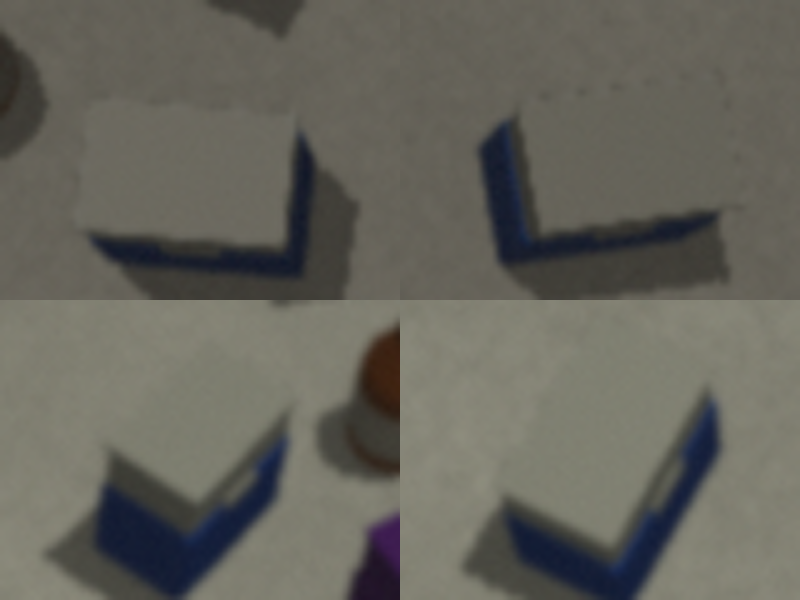

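Run:
```python
from h import *
c=load('top0');s=load('scene0')
L=[(222,210.6),(264,212.4),(262.2,239.4),(221,236.6)];R=[(434,210),(474.8,205.4),(478,232),(436.6,239)]
for n,B in(('L',L),('R',R)):
    P=np.array([ray(c,u,v,.105)[:2] for u,v in B]);m=P.mean(0)
    # yaw of y-axis: (left - right)
    d=(P[0]-P[1]+P[3]-P[2]);e=(P[0]-P[3]+P[1]-P[2])
    print(n,m.round(3),'yaw',np.degrees(np.arctan2(-d[0],d[1])).round(1),np.degrees(np.arctan2(e[1],e[0])).round(1),np.linalg.norm(d)/2,np.linalg.norm(e)/2); print(P.round(3).tolist())
Ls=[(335+110/5,165+145/5),(335+195/5,165+207/5),(335+292/5,165+103/5),(335+205/5,165+40/5)]
print('Ls',[ray(s,u,v,.105)[:2].round(3).tolist() for u,v in Ls])
Rs=[(225+103/5,305+195/5),(225+215/5,305+257/5),(225+310/5,305+87/5)]
print('Rs',[ray(s,u,v,.105)[:2].round(3).tolist() for u,v in Rs])
g=c['frame'].astype(int).max(2)
for col in((295,312),(370,386)):
    m=np.zeros(g.shape,np.uint8);m[190:318,col[0]:col[1]]=(g[190:318,col[0]:col[1]]<80)
    m=cv2.morphologyEx(m,cv2.MORPH_OPEN,np.ones((3,3)))
    ys,xs=np.nonzero(m);P=np.array([ray(c,u,v)[:2] for u,v in zip(xs,ys)])
    r=cv2.minAreaRect(P.astype(np.float32)*1000);q=cv2.fitLine(P.astype(np.float32),cv2.DIST_L2,0,.01,.01).ravel()
    print(r,q)
for n,u,v,z in(('bottle cap',186,196,.11),('beaker',520,203,.09),('red',247,310,.1),('rack nearL',294,178,0),('rack nearR',361,179,0),('purp',240,184,0),('redbl',251,349,0),('redbr',270,336,0),('redtl',225,315,0.1),('redtr',251,301,0.1)): print(n,ray(c,u,v,z)[:2].round(3))
```

```text
L [0.59  0.247] yaw -2.1 -0.5 0.09893646103197506 0.06413158618042884
[[0.624, 0.297], [0.621, 0.197], [0.556, 0.199], [0.561, 0.297]]
R [ 0.608 -0.262] yaw 9.3 4.7 0.10022564946517237 0.06787444753180047
[[0.635, -0.21], [0.649, -0.308], [0.584, -0.314], [0.565, -0.215]]
Ls [[0.562, 0.204], [0.623, 0.196], [0.628, 0.29], [0.564, 0.299]]
Rs [[0.596, -0.314], [0.657, -0.306], [0.641, -0.215]]
((546.1417236328125, 104.94383239746094), (20.683568954467773, 297.8530578613281), 87.79972076416016) [ 0.9994072  -0.03442825  0.5451509   0.1047987 ]
((539.5924072265625, -84.89056396484375), (20.39641571044922, 297.9443664550781), 87.81788635253906) [ 0.99934083 -0.03630229  0.5391067  -0.08504138]
bottle cap [0.656 0.384]
beaker [ 0.661 -0.423]
red [0.39  0.229]
rack nearL [0.737 0.133]
rack nearR [ 0.738 -0.042]
purp [0.718 0.273]
redbl [0.297 0.228]
redbr [0.33  0.182]
redtl [0.377 0.279]
redtr [0.411 0.22 ]
```

```bash
cat >> h.py <<'E'
from scipy.spatial.transform import Rotation as Ro
def st(*targets):
    s=get_state();R=Ro.from_quat(s['tcp_rot']);m=R.as_matrix();p=np.array(s['eef_pos'])
    print('t',round(float(s['time']),2),'p',p.round(4),'xang',np.degrees(np.arctan2(m[1,0],m[0,0])).round(1),'z',m[:,2].round(3),'F',np.round(s['contact_force'],1),'op',round(float(s['opening']),2),'q',np.round(s['qpos'],2))
    for T in targets: print('  to',T,'tool mm',(m.T@(np.array(T)-p)*1000).round(1))
E
python3 -m jog '[{"rz":-5.9,"grip":0.55},{"rz":-5.9},{"y":15,"x":-10},{"y":25,"x":-19},{"y":25,"x":-19},{"y":25,"x":-19},{"y":25,"x":-19},{"y":25,"x":-19}]' 
python3 -c "from h import *;st([.66,.248,.405])"
```

```text
t 0.1 p [0.1602 0.6555 0.4034] xang 76.3 z [-0.001 -0.002 -1.   ] F [0.  0.8 0.2] op 1.0 q [ 1.18  0.29  1.58  0.    1.28 -0.15]
  to [0.66, 0.248, 0.405] tool mm [-277.1  582.3   -1.2]$[0]: bad value
```

```bash
python3 -m jog '[{"rz":-6},{"rz":-6,"grip":0.55}]'; echo; python3 -m jog '[{"x":0,"y":0,"z":0,"rx":0,"ry":0,"rz":-6,"grip":0.55}]' ; echo
python3 -c "from h import *;st([.66,.248,.405])"; python3 -m jog --help | head -20
```

```text
time: 0.18
eef_pos: [0.1602, 0.6555, 0.4037]
tcp_rot: [0.753, 0.658, -0.001, 0.0]
contact_force: [-0.6, -0.6, 0.4]
opening: 0.884

t 0.18 p [0.1602 0.6555 0.4037] xang 82.4 z [-0.001 -0.002 -1.   ] F [-0.6 -0.6  0.4] op 0.88 q [ 1.18  0.29  1.58  0.    1.28 -0.26]
  to [0.66, 0.248, 0.405] tool mm [-337.4  549.6   -1. ]$[0]: bad value
invalid input: not JSON, or not a number
```

```bash
python3 -m jog '[{"grip":0.55,"rz":-6},{"grip":0.55}]'; echo; python3 -m jog '[{"grip":0.55,"x":0,"y":15,"z":0,"rx":0,"ry":0,"rz":0},{"grip":0.55,"x":-10,"y":25,"z":0,"rx":0,"ry":0,"rz":0}]' ; echo
python3 -c "from h import *;st([.66,.248,.405])"
```

```text
time: 0.35
eef_pos: [0.1978, 0.6411, 0.4041]
tcp_rot: [0.753, 0.658, -0.0, -0.0]
contact_force: [0.0, 0.2, 0.1]
opening: 0.603

t 0.35 p [0.1978 0.6411 0.4041] xang 82.3 z [-0.001  0.    -1.   ] F [0.  0.2 0.1] op 0.6 q [ 1.12  0.28  1.59  0.    1.28 -0.32]
  to [0.66, 0.248, 0.405] tool mm [-327.8  510.5   -1.2]$[0]: bad value
```

```bash
python3 -m jog '[{"grip":0.55,"x":-10,"y":20,"z":0,"rx":0,"ry":0,"rz":-6},{"grip":0.55,"x":-22,"y":28,"z":0,"rx":0,"ry":0,"rz":0},{"grip":0.55,"x":-22,"y":28,"z":0,"rx":0,"ry":0,"rz":0},{"grip":0.55,"x":-22,"y":28,"z":0,"rx":0,"ry":0,"rz":0},{"grip":0.55,"x":-22,"y":28,"z":0,"rx":0,"ry":0,"rz":0},{"grip":0.55,"x":-22,"y":28,"z":0,"rx":0,"ry":0,"rz":0},{"grip":0.55,"x":-22,"y":28,"z":0,"rx":0,"ry":0,"rz":0},{"grip":0.55,"x":-22,"y":28,"z":0,"rx":0,"ry":0,"rz":0}]' ; echo
python3 -m jog '[{"grip":0.55,"x":-22,"y":28,"z":0,"rx":0,"ry":0,"rz":0},{"grip":0.55,"x":-22,"y":28,"z":0,"rx":0,"ry":0,"rz":0},{"grip":0.55,"x":-22,"y":28,"z":0,"rx":0,"ry":0,"rz":0},{"grip":0.55,"x":-22,"y":28,"z":0,"rx":0,"ry":0,"rz":0},{"grip":0.55,"x":-22,"y":28,"z":0,"rx":0,"ry":0,"rz":0},{"grip":0.55,"x":-22,"y":28,"z":0,"rx":0,"ry":0,"rz":0},{"grip":0.55,"x":-22,"y":28,"z":0,"rx":0,"ry":0,"rz":0},{"grip":0.55,"x":0,"y":0,"z":0,"rx":0,"ry":0,"rz":0}]' >/dev/null
python3 -c "from h import *;st([.66,.248,.405])"
```

```text
time: 1.02
eef_pos: [0.4101, 0.466, 0.4044]
tcp_rot: [0.719, 0.695, -0.0, 0.0]
contact_force: [-0.1, 0.6, -0.0]
opening: 0.45

t 1.68 p [0.6041 0.3026 0.4041] xang 87.8 z [ 0.002 -0.002 -1.   ] F [ 0.2 -0.5 -0.3] op 0.45 q [ 0.31  0.29  1.58 -0.    1.28 -1.22]
  to [0.66, 0.248, 0.405] tool mm [-52.4  58.   -0.7]
```

```bash
python3 -m jog '[{"grip":0.55,"x":-26,"y":30,"z":0,"rx":0,"ry":0,"rz":0},{"grip":0.55,"x":-26,"y":30,"z":0,"rx":0,"ry":0,"rz":0},{"grip":0.55,"x":0,"y":0,"z":30,"rx":0,"ry":0,"rz":0},{"grip":0.55,"x":0,"y":0,"z":30,"rx":0,"ry":0,"rz":0},{"grip":0.55,"x":0,"y":0,"z":30,"rx":0,"ry":0,"rz":0},{"grip":0.55,"x":0,"y":0,"z":30,"rx":0,"ry":0,"rz":0},{"grip":0.55,"x":0,"y":0,"z":24,"rx":0,"ry":0,"rz":0},{"grip":0.55,"x":0,"y":0,"z":0,"rx":0,"ry":0,"rz":0}]' >/dev/null
python3 -c "
from h import *;st([.635,.248,.26])
a=snap('scene','s1')['frame'];b=snap('top','t1')['frame']
o=np.hstack([cv2.resize(a[120:270,320:480],None,fx=2.5,fy=2.5),cv2.resize(b[140:290,170:330],None,fx=2.5,fy=2.5)]);cv2.imwrite('pics/c1.png',o[:,:,::-1])"
```

```text
t 2.35 p [0.6557 0.2529 0.2527] xang 88.1 z [-0.013 -0.003 -1.   ] F [-1.2 -0.1 -1. ] op 0.45 q [ 0.22  0.49  1.6  -0.    1.07 -1.31]
  to [0.635, 0.248, 0.26] tool mm [ -5.6 -20.6  -7. ]
```

View pics/c1.png

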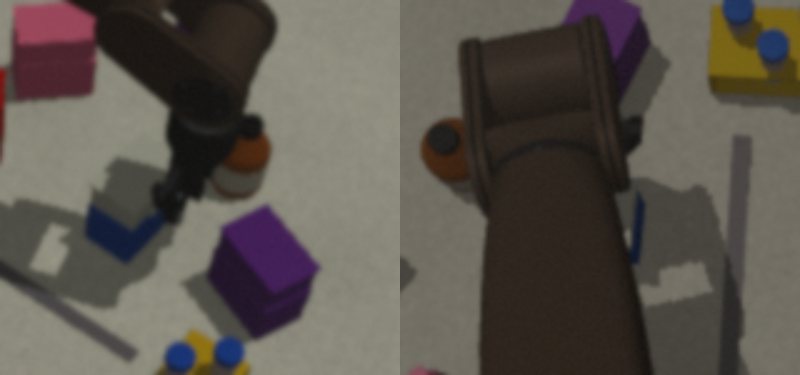

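The fingers are behind the left box's far face, at scene crop (170,200). The bottle and purple box are clear. I'll let it settle and correct the height.

```bash
python3 -m jog '[{"grip":0.55,"x":0,"y":0,"z":0,"rx":0,"ry":0,"rz":0}]' >/dev/null
python3 -c "from h import *;st([.635,.248,.26])"
python3 -m jog '[{"grip":0.55,"x":-4,"y":0,"z":-4,"rx":0,"ry":0,"rz":0},{"grip":0.55,"x":0,"y":-8,"z":0,"rx":0,"ry":0,"rz":0},{"grip":0.55,"x":0,"y":-4,"z":0,"rx":0,"ry":0,"rz":0}]' 
python3 -c "from h import *;st([.635,.248,.26])"
```

```text
t 2.53 p [0.6588 0.2542 0.2629] xang 88.2 z [ 0.003  0.001 -1.   ] F [-0.9  0.2  0.6] op 0.45 q [ 0.22  0.49  1.59 -0.    1.07 -1.31]
  to [0.635, 0.248, 0.26] tool mm [ -6.9 -23.6   2.8]
time: 2.78
eef_pos: [0.6458, 0.2505, 0.2673]
tcp_rot: [0.718, 0.696, 0.002, 0.001]
contact_force: [0.0, -0.3, -0.3]
opening: 0.449
t 2.78 p [0.6458 0.2505 0.2673] xang 88.2 z [ 0.003  0.001 -1.   ] F [ 0.  -0.3 -0.3] op 0.45 q [ 0.22  0.45  1.62  0.    1.06 -1.32]
  to [0.635, 0.248, 0.26] tool mm [ -2.9 -10.7   7.3]
```

```bash
python3 -m jog '[{"grip":0.55,"x":-2,"y":-3,"z":7,"rx":0,"ry":0,"rz":0},{"grip":0.55,"x":0,"y":-4,"z":0,"rx":0,"ry":0,"rz":0},{"grip":0.55,"x":0,"y":-3,"z":0,"rx":0,"ry":0,"rz":0},{"grip":0.55,"x":0,"y":-3,"z":0,"rx":0,"ry":0,"rz":0}]' 
python3 -c "from h import *;st([.635,.248,.26])"
python3 -m jog '[{"grip":0.55,"x":0,"y":-4,"z":0,"rx":0,"ry":0,"rz":0},{"grip":0.55,"x":0,"y":-4,"z":0,"rx":0,"ry":0,"rz":0},{"grip":0.55,"x":0,"y":-4,"z":0,"rx":0,"ry":0,"rz":0}]' 
python3 -c "from h import *;st()
a=snap('scene','s2')['frame']
cv2.imwrite('pics/c2.png',cv2.resize(a[120:270,320:480],None,fx=4,fy=4)[:,:,::-1])"
```

```text
time: 3.12
eef_pos: [0.6326, 0.249, 0.258]
tcp_rot: [0.718, 0.696, 0.001, 0.0]
contact_force: [1.4, 0.1, 0.9]
opening: 0.452
t 3.12 p [0.6326 0.249  0.258 ] xang 88.3 z [ 0.001  0.    -1.   ] F [1.4 0.1 0.9] op 0.45 q [ 0.23  0.44  1.66 -0.    1.04 -1.31]
  to [0.635, 0.248, 0.26] tool mm [-0.9  2.5 -2. ]
time: 3.37
eef_pos: [0.6205, 0.2494, 0.258]
tcp_rot: [0.718, 0.696, 0.0, 0.0]
contact_force: [1.7, 0.8, 1.5]
opening: 0.452
t 3.37 p [0.6205 0.2494 0.258 ] xang 88.3 z [ 0.001  0.    -1.   ] F [1.7 0.8 1.5] op 0.45 q [ 0.23  0.42  1.69  0.    1.03 -1.31]
```

View pics/c2.png

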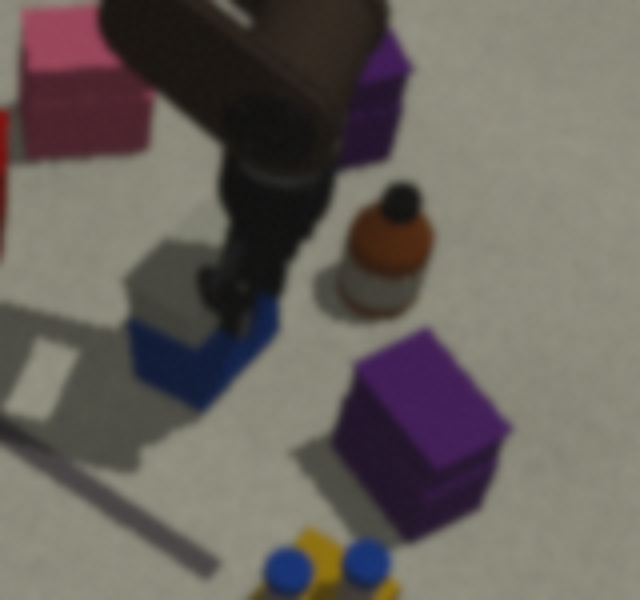

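It's in contact and the box stays at the same place, so I'll keep pulling.

```bash
python3 -m jog '[{"grip":0.55,"x":0,"y":-4,"z":-1,"rx":0,"ry":0,"rz":0},{"grip":0.55,"x":0,"y":-4,"z":-1,"rx":0,"ry":0,"rz":0},{"grip":0.55,"x":0,"y":-4,"z":-1,"rx":0,"ry":0,"rz":0},{"grip":0.55,"x":0,"y":-4,"z":-1,"rx":0,"ry":0,"rz":0}]' >/dev/null
python3 -c "from h import *;st()
a=snap('scene','s3')['frame']
cv2.imwrite('pics/c3.png',cv2.resize(a[120:270,320:480],None,fx=4,fy=4)[:,:,::-1])"
```

```text
t 3.75 p [0.6042 0.2499 0.2617] xang 88.3 z [-0.001 -0.    -1.   ] F [0.5 0.3 0.5] op 0.45 q [ 0.24  0.39  1.73  0.    1.03 -1.3 ]
```

View pics/c3.png

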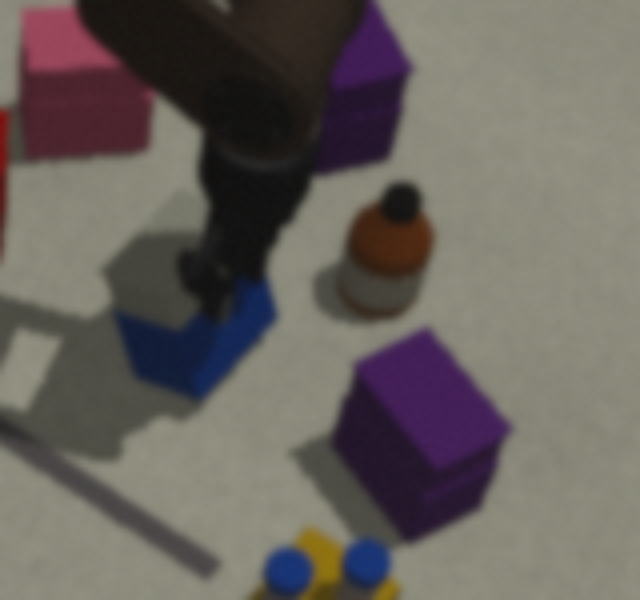

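Tipping nicely. I'll continue.

```bash
python3 -m jog '[{"grip":0.55,"x":0,"y":-4,"z":-1,"rx":0,"ry":0,"rz":0},{"grip":0.55,"x":0,"y":-4,"z":-1,"rx":0,"ry":0,"rz":0},{"grip":0.55,"x":0,"y":-4,"z":-1,"rx":0,"ry":0,"rz":0},{"grip":0.55,"x":0,"y":-4,"z":-1,"rx":0,"ry":0,"rz":0},{"grip":0.55,"x":0,"y":-4,"z":-1,"rx":0,"ry":0,"rz":0},{"grip":0.55,"x":0,"y":-4,"z":-1,"rx":0,"ry":0,"rz":0}]' >/dev/null
python3 -c "from h import *;st()
a=snap('scene','s4')['frame']
cv2.imwrite('pics/c4.png',cv2.resize(a[120:270,320:480],None,fx=4,fy=4)[:,:,::-1])"
```

```text
t 4.3 p [0.5803 0.2506 0.2677] xang 88.3 z [-0. -0. -1.] F [ 0.6 -0.7  0.9] op 0.45 q [ 0.25  0.33  1.78 -0.    1.02 -1.29]
```

View pics/c4.png

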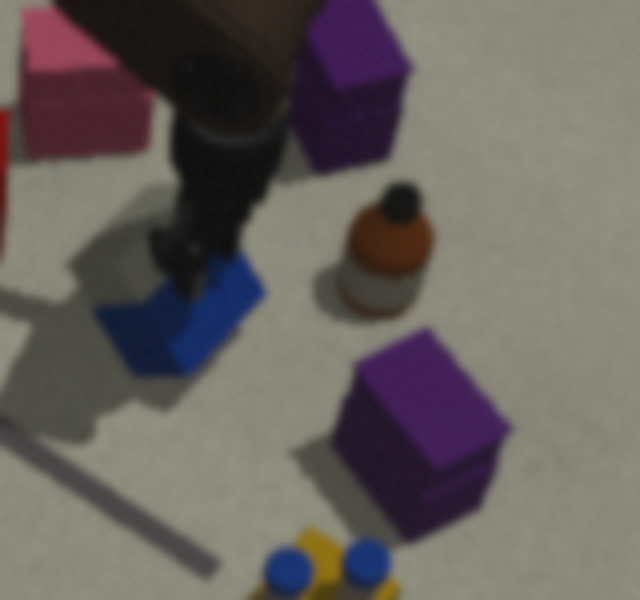

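```bash
python3 -m jog '[{"grip":0.55,"x":0,"y":-4,"z":0,"rx":0,"ry":0,"rz":0},{"grip":0.55,"x":0,"y":-4,"z":0,"rx":0,"ry":0,"rz":0},{"grip":0.55,"x":0,"y":-4,"z":0,"rx":0,"ry":0,"rz":0},{"grip":0.55,"x":0,"y":-4,"z":0,"rx":0,"ry":0,"rz":0},{"grip":0.55,"x":0,"y":0,"z":0,"rx":0,"ry":0,"rz":0}]' >/dev/null
python3 -c "from h import *;st()
a=snap('scene','s5')['frame']
cv2.imwrite('pics/c5.png',cv2.resize(a[120:270,320:480],None,fx=4,fy=4)[:,:,::-1])"
```

```text
t 4.77 p [0.564  0.2512 0.2675] xang 88.3 z [-0.001 -0.    -1.   ] F [-0.7  0.2  0.3] op 0.46 q [ 0.25  0.31  1.82  0.    1.02 -1.29]
```

View pics/c5.png

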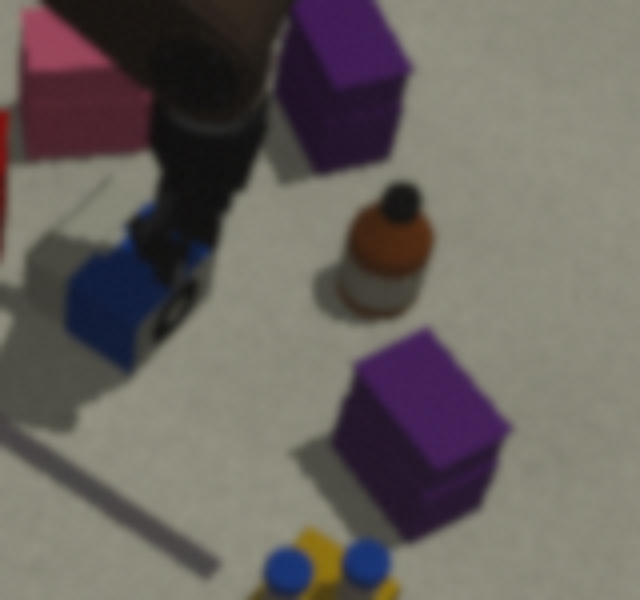

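The left box has fallen and the ring stamp shows at scene crop (178,305), so the left box is the stamped one. Next I'll tip the right box.

```bash
python3 -m jog '[{"grip":0.55,"x":0,"y":0,"z":-30,"rx":0,"ry":0,"rz":0},{"grip":0.55,"x":0,"y":0,"z":-35,"rx":0,"ry":0,"rz":0},{"grip":0.55,"x":0,"y":0,"z":-35,"rx":0,"ry":0,"rz":-5},{"grip":0.55,"x":0,"y":0,"z":-35,"rx":0,"ry":0,"rz":-5},{"grip":0.55,"x":-15,"y":3,"z":0,"rx":0,"ry":0,"rz":0},{"grip":0.55,"x":-30,"y":3,"z":0,"rx":0,"ry":0,"rz":0},{"grip":0.55,"x":-30,"y":3,"z":0,"rx":0,"ry":0,"rz":0},{"grip":0.55,"x":-30,"y":3,"z":0,"rx":0,"ry":0,"rz":0}]' >/dev/null
python3 -m jog '[{"grip":0.55,"x":-30,"y":3,"z":0,"rx":0,"ry":0,"rz":0},{"grip":0.55,"x":-30,"y":3,"z":0,"rx":0,"ry":0,"rz":0},{"grip":0.55,"x":-30,"y":3,"z":0,"rx":0,"ry":0,"rz":0},{"grip":0.55,"x":-30,"y":3,"z":0,"rx":0,"ry":0,"rz":0},{"grip":0.55,"x":-30,"y":3,"z":0,"rx":0,"ry":0,"rz":0},{"grip":0.55,"x":-30,"y":3,"z":0,"rx":0,"ry":0,"rz":0},{"grip":0.55,"x":-30,"y":3,"z":0,"rx":0,"ry":0,"rz":0},{"grip":0.55,"x":-30,"y":3,"z":0,"rx":0,"ry":0,"rz":0}]' >/dev/null
python3 -m jog '[{"grip":0.55,"x":-30,"y":3,"z":0,"rx":0,"ry":0,"rz":0},{"grip":0.55,"x":-30,"y":3,"z":0,"rx":0,"ry":0,"rz":0},{"grip":0.55,"x":-30,"y":3,"z":0,"rx":0,"ry":0,"rz":0},{"grip":0.55,"x":-30,"y":3,"z":0,"rx":0,"ry":0,"rz":0},{"grip":0.55,"x":0,"y":0,"z":0,"rx":0,"ry":0,"rz":0}]' >/dev/null
python3 -c "from h import *;st([.685,-.2515,.26])
snap('scene','s6');snap('top','t6')"
```

```text
t 6.57 p [ 0.6793 -0.2077  0.4021] xang 98.0 z [ 0.001 -0.003 -1.   ] F [-0.1  0.  -0.2] op 0.45 q [-0.44  0.36  1.48 -0.    1.29 -2.15]
  to [0.685, -0.2515, 0.26] tool mm [-43.8  -0.5 142.2]
```

View pics/s6.png

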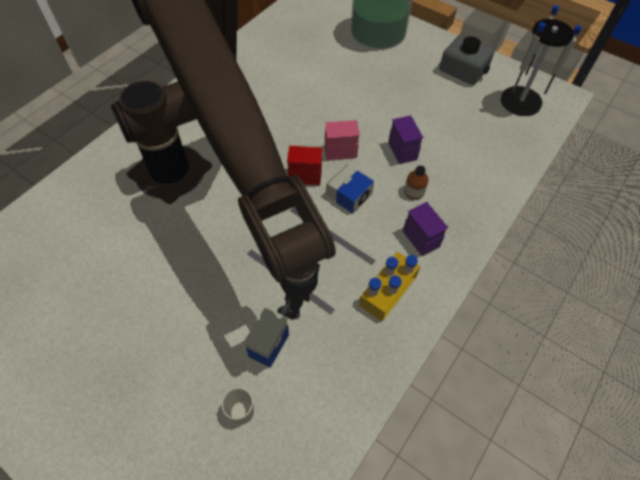

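View pics/t6.png

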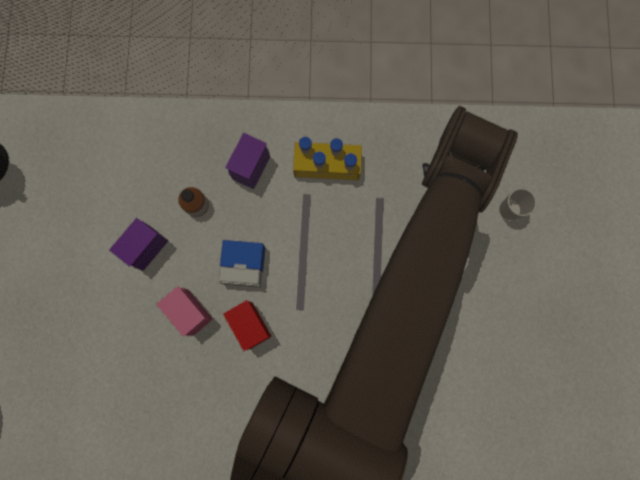

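The stamped box lies on its side at top (242,263), and the bystanders haven't moved. Lowering behind the right box.

```bash
python3 -m jog '[{"grip":0.55,"x":-22,"y":0,"z":0,"rx":0,"ry":0,"rz":0},{"grip":0.55,"x":-22,"y":0,"z":0,"rx":0,"ry":0,"rz":0},{"grip":0.55,"x":0,"y":0,"z":30,"rx":0,"ry":0,"rz":0},{"grip":0.55,"x":0,"y":0,"z":30,"rx":0,"ry":0,"rz":0},{"grip":0.55,"x":0,"y":0,"z":30,"rx":0,"ry":0,"rz":0},{"grip":0.55,"x":0,"y":0,"z":30,"rx":0,"ry":0,"rz":0},{"grip":0.55,"x":0,"y":0,"z":17,"rx":0,"ry":0,"rz":0},{"grip":0.55,"x":0,"y":0,"z":5,"rx":0,"ry":0,"rz":0}]' >/dev/null
python3 -m jog '[{"grip":0.55,"x":0,"y":0,"z":0,"rx":0,"ry":0,"rz":0},{"grip":0.55,"x":0,"y":0,"z":0,"rx":0,"ry":0,"rz":0}]' >/dev/null
python3 -c "from h import *;st([.685,-.2515,.26])
a=snap('scene','s7')['frame']
cv2.imwrite('pics/c7.png',cv2.resize(a[260:410,200:360],None,fx=4,fy=4)[:,:,::-1])"
```

```text
t 7.5 p [ 0.6859 -0.2451  0.262 ] xang 98.3 z [ 0.001 -0.001 -1.   ] F [-0.1 -0.3  0.1] op 0.45 q [-0.48  0.53  1.52  0.    1.09 -2.2 ]
  to [0.685, -0.2515, 0.26] tool mm [-6.2 -1.8  2. ]
```

View pics/c7.png

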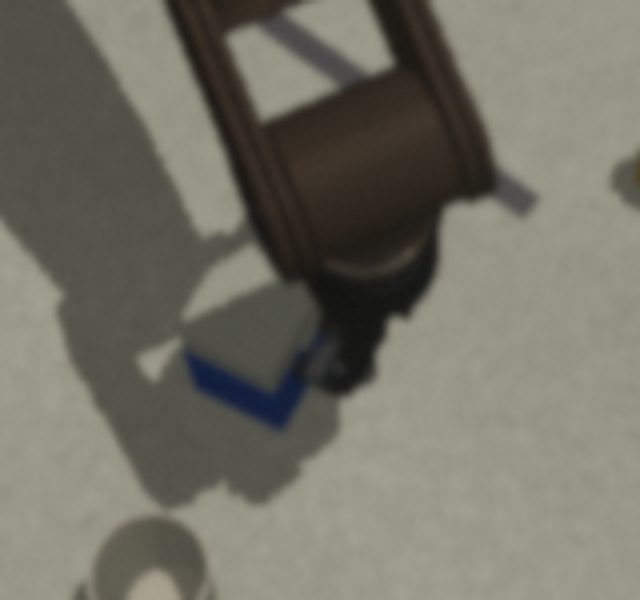

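The fingers are behind the far face at crop (340,365), a little left of centre. I'll correct that and pull.

```bash
python3 -m jog '[{"grip":0.55,"x":-7,"y":0,"z":4,"rx":0,"ry":0,"rz":0},{"grip":0.55,"x":0,"y":-8,"z":0,"rx":0,"ry":0,"rz":0},{"grip":0.55,"x":0,"y":-8,"z":0,"rx":0,"ry":0,"rz":0},{"grip":0.55,"x":0,"y":-4,"z":0,"rx":0,"ry":0,"rz":0},{"grip":0.55,"x":0,"y":-4,"z":0,"rx":0,"ry":0,"rz":0},{"grip":0.55,"x":0,"y":-4,"z":0,"rx":0,"ry":0,"rz":0},{"grip":0.55,"x":0,"y":-4,"z":0,"rx":0,"ry":0,"rz":0}]' >/dev/null
python3 -c "from h import *;st()"
python3 -m jog '[{"grip":0.55,"x":0,"y":-4,"z":0,"rx":0,"ry":0,"rz":0},{"grip":0.55,"x":0,"y":-4,"z":0,"rx":0,"ry":0,"rz":0},{"grip":0.55,"x":0,"y":-4,"z":-1,"rx":0,"ry":0,"rz":0},{"grip":0.55,"x":0,"y":-4,"z":-1,"rx":0,"ry":0,"rz":0}]' >/dev/null
python3 -c "from h import *;st()
a=snap('scene','s8')['frame']
cv2.imwrite('pics/c8.png',cv2.resize(a[260:410,200:360],None,fx=4,fy=4)[:,:,::-1])"
```

```text
t 8.13 p [ 0.6546 -0.2574  0.2574] xang 98.3 z [ 0.002 -0.001 -1.   ] F [ 2.9 -0.2  0.9] op 0.45 q [-0.52  0.49  1.6   0.    1.06 -2.23]
t 8.47 p [ 0.6387 -0.2597  0.2592] xang 98.3 z [ 0.001 -0.    -1.   ] F [1.5 1.1 2. ] op 0.45 q [-0.53  0.46  1.63 -0.    1.05 -2.25]
```

View pics/c8.png

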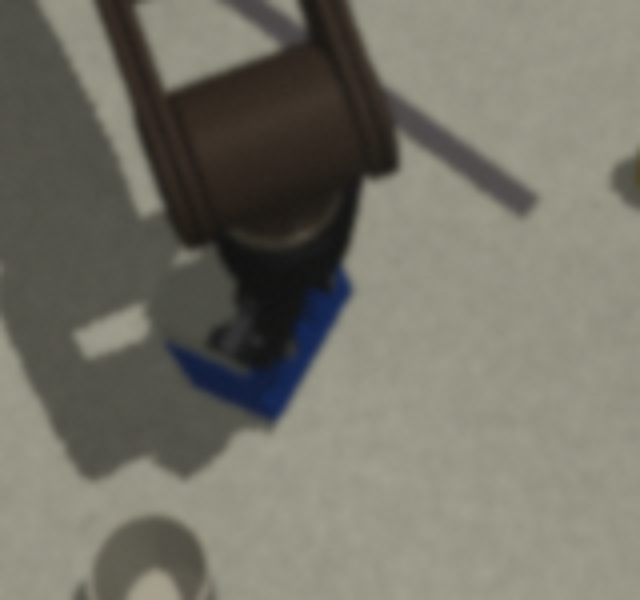

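The right box is tipping cleanly, so I'll continue about 40 mm more, as with the first.

```bash
python3 -m jog '[{"grip":0.55,"x":0,"y":-4,"z":-1,"rx":0,"ry":0,"rz":0},{"grip":0.55,"x":0,"y":-4,"z":-1,"rx":0,"ry":0,"rz":0},{"grip":0.55,"x":0,"y":-4,"z":-1,"rx":0,"ry":0,"rz":0},{"grip":0.55,"x":0,"y":-4,"z":-1,"rx":0,"ry":0,"rz":0},{"grip":0.55,"x":0,"y":-4,"z":-1,"rx":0,"ry":0,"rz":0},{"grip":0.55,"x":0,"y":-4,"z":-1,"rx":0,"ry":0,"rz":0},{"grip":0.55,"x":0,"y":-4,"z":0,"rx":0,"ry":0,"rz":0}]' >/dev/null
python3 -m jog '[{"grip":0.55,"x":0,"y":-4,"z":0,"rx":0,"ry":0,"rz":0},{"grip":0.55,"x":0,"y":-4,"z":0,"rx":0,"ry":0,"rz":0},{"grip":0.55,"x":0,"y":-4,"z":0,"rx":0,"ry":0,"rz":0},{"grip":0.55,"x":0,"y":0,"z":0,"rx":0,"ry":0,"rz":0},{"grip":0.55,"x":0,"y":0,"z":0,"rx":0,"ry":0,"rz":0}]' >/dev/null
python3 -c "from h import *;st()
a=snap('scene','s9')['frame']
cv2.imwrite('pics/c9.png',cv2.resize(a[260:410,200:360],None,fx=4,fy=4)[:,:,::-1])"
```

```text
t 9.52 p [ 0.5991 -0.2654  0.2646] xang 98.2 z [-0.  0. -1.] F [ 0.2 -0.  -0.3] op 0.45 q [-0.57  0.38  1.72  0.    1.03 -2.29]
```

View pics/c9.png

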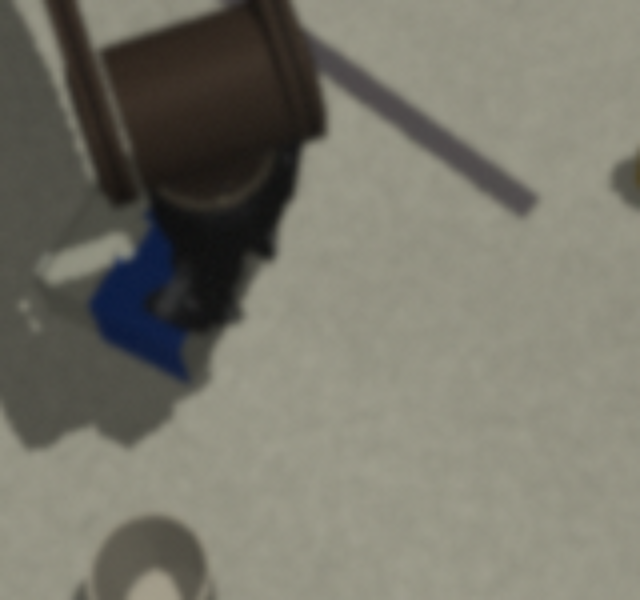

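It has fallen over onto its side. I'll lift and look at the underside, and measure the stamped box from the earlier clear top view.

```bash
python3 -m jog '[{"grip":0.55,"x":0,"y":0,"z":-30,"rx":0,"ry":0,"rz":0},{"grip":0.55,"x":0,"y":0,"z":-35,"rx":0,"ry":0,"rz":0},{"grip":0.55,"x":0,"y":0,"z":-35,"rx":0,"ry":0,"rz":0},{"grip":0.55,"x":0,"y":0,"z":-35,"rx":0,"ry":0,"rz":0},{"grip":0.55,"x":30,"y":0,"z":0,"rx":0,"ry":0,"rz":0},{"grip":0.55,"x":35,"y":0,"z":0,"rx":0,"ry":0,"rz":0},{"grip":0.55,"x":35,"y":0,"z":0,"rx":0,"ry":0,"rz":0},{"grip":0.55,"x":35,"y":0,"z":0,"rx":0,"ry":0,"rz":0}]' >/dev/null
python3 -c "from h import *;st()
a=snap('scene','s10')['frame'];b=load('t6')['frame']
cv2.imwrite('pics/c10.png',np.hstack([cv2.resize(a[280:400,200:280],None,fx=5,fy=5),cv2.resize(b[225:345,205:285],None,fx=5,fy=5)])[:,:,::-1])"
```

```text
t 10.23 p [ 0.5796 -0.1306  0.4001] xang 98.2 z [ 0.001 -0.    -1.   ] F [ 0.2 -0.1  0.1] op 0.45 q [-0.39  0.11  1.79  0.    1.24 -2.11]
```

View pics/c10.png

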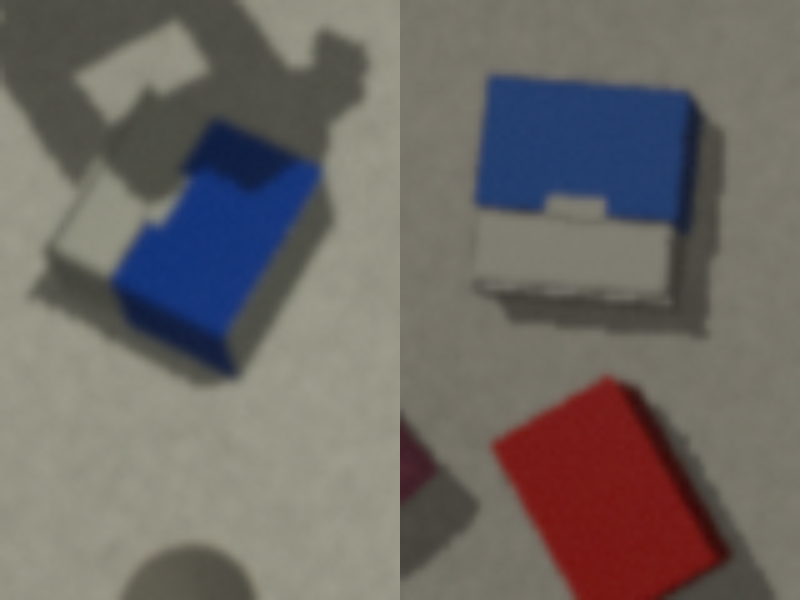

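The right box lies flat and its far-facing underside, crop (285,275), is blank, so the left one being stamped is confirmed.

```bash
python3 -c "
from h import *
c=load('t6')
P=np.array([ray(c,205+(x-400)/5,225+y/5,.065)[:2] for x,y in ((488,75),(688,93),(672,302),(475,287))])
print(P.round(3).tolist());m=P.mean(0);e=P[0]+P[1]-P[2]-P[3];d=P[0]+P[3]-P[1]-P[2]
print(m,np.degrees(np.arctan2(e[1],e[0])),np.degrees(np.arctan2(-d[0],d[1])),np.linalg.norm(e)/2,np.linalg.norm(d)/2)
# red box near: bases
for x,y in ((612,377),(630,385),(495,445)): print(ray(c,205+(x-400)/5,225+y/5,.1)[:2].round(3))
st([m[0],m[1]+.10,.4])
"
```

```text
[[0.559, 0.3], [0.552, 0.202], [0.45, 0.206], [0.455, 0.301]]
[0.50408008 0.25212833] -1.4599988681440679 -3.6774508199163933 0.10277470696833134 0.09652849672472737
[0.412 0.229]
[0.408 0.22 ]
[0.379 0.282]
t 10.28 p [ 0.5789 -0.1253  0.3998] xang 98.5 z [-0.001  0.005 -1.   ] F [ 0.7  3.6 -1.4] op 0.45 q [-0.38  0.11  1.79  0.    1.24 -2.1 ]
  to [np.float64(0.5040800825917592), np.float64(0.3521283348439668), 0.4] tool mm [483.2  -3.8   2.2]
```

Stamped box: centre (0.504, 0.252), yaw about -2.5°. It needs about 241 mm toward -y along the lane's cross axis, which puts it at (0.496, 0.011). Moving to its outer side with the jaw axis turned along x.

```bash
python3 -m jog '[{"grip":0.55,"x":25,"y":0,"z":0,"rx":0,"ry":0,"rz":0},{"grip":0.55,"x":30,"y":0,"z":0,"rx":0,"ry":0,"rz":0},{"grip":0.55,"x":30,"y":0,"z":0,"rx":0,"ry":0,"rz":0},{"grip":0.55,"x":30,"y":0,"z":0,"rx":0,"ry":0,"rz":0},{"grip":0.55,"x":30,"y":0,"z":0,"rx":0,"ry":0,"rz":0},{"grip":0.55,"x":30,"y":0,"z":0,"rx":0,"ry":0,"rz":0},{"grip":0.55,"x":30,"y":0,"z":0,"rx":0,"ry":0,"rz":0},{"grip":0.55,"x":30,"y":0,"z":0,"rx":0,"ry":0,"rz":0}]' >/dev/null
python3 -m jog '[{"grip":0.55,"x":30,"y":0,"z":0,"rx":0,"ry":0,"rz":0},{"grip":0.55,"x":30,"y":0,"z":0,"rx":0,"ry":0,"rz":0},{"grip":0.55,"x":30,"y":0,"z":0,"rx":0,"ry":0,"rz":0},{"grip":0.55,"x":30,"y":0,"z":0,"rx":0,"ry":0,"rz":0},{"grip":0.55,"x":30,"y":0,"z":0,"rx":0,"ry":0,"rz":0},{"grip":0.55,"x":30,"y":0,"z":0,"rx":0,"ry":0,"rz":0},{"grip":0.55,"x":30,"y":0,"z":0,"rx":0,"ry":0,"rz":0},{"grip":0.55,"x":15,"y":0,"z":0,"rx":0,"ry":0,"rz":0}]' >/dev/null
python3 -m jog '[{"grip":0.55,"x":0,"y":0,"z":0,"rx":0,"ry":0,"rz":7},{"grip":0.55,"x":0,"y":0,"z":0,"rx":0,"ry":0,"rz":7},{"grip":0.55,"x":0,"y":0,"z":0,"rx":0,"ry":0,"rz":7},{"grip":0.55,"x":0,"y":0,"z":0,"rx":0,"ry":0,"rz":7},{"grip":0.55,"x":0,"y":0,"z":0,"rx":0,"ry":0,"rz":7},{"grip":0.55,"x":0,"y":0,"z":0,"rx":0,"ry":0,"rz":7},{"grip":0.55,"x":0,"y":0,"z":0,"rx":0,"ry":0,"rz":7},{"grip":0.55,"x":0,"y":0,"z":0,"rx":0,"ry":0,"rz":7}]' >/dev/null
python3 -m jog '[{"grip":0.55,"x":0,"y":0,"z":0,"rx":0,"ry":0,"rz":7},{"grip":0.55,"x":0,"y":0,"z":0,"rx":0,"ry":0,"rz":7},{"grip":0.55,"x":0,"y":0,"z":0,"rx":0,"ry":0,"rz":7},{"grip":0.55,"x":0,"y":0,"z":0,"rx":0,"ry":0,"rz":7},{"grip":0.55,"x":0,"y":0,"z":0,"rx":0,"ry":0,"rz":7},{"grip":0.55,"x":0,"y":0,"z":0,"rx":0,"ry":0,"rz":7},{"grip":0.55,"x":0,"y":0,"z":0,"rx":0,"ry":0,"rz":2},{"grip":0.55,"x":0,"y":0,"z":0,"rx":0,"ry":0,"rz":0}]' >/dev/null
python3 -c "
from h import *
st([.504,.34,.203]);c=load('t6')
for u,v in((183,288),(211,315)):print(ray(c,u,v,.1)[:2])"
```

```text
t 12.95 p [0.5142 0.3231 0.3997] xang -1.8 z [ 0. -0. -1.] F [-0.2 -0.5  0.2] op 0.45 q [ 0.39  0.14  1.75 -0.    1.24  0.43]
  to [0.504, 0.34, 0.203] tool mm [-10.7 -16.6 196.7]
[0.43785937 0.38017216]
[0.37652246 0.3116792 ]
```

```bash
python3 -m jog '[{"grip":0.55,"x":-5,"y":-9,"z":0,"rx":0,"ry":0,"rz":0},{"grip":0.55,"x":-5,"y":-9,"z":0,"rx":0,"ry":0,"rz":0},{"grip":0.55,"x":0,"y":0,"z":30,"rx":0,"ry":0,"rz":0},{"grip":0.55,"x":0,"y":0,"z":30,"rx":0,"ry":0,"rz":0},{"grip":0.55,"x":0,"y":0,"z":30,"rx":0,"ry":0,"rz":0},{"grip":0.55,"x":0,"y":0,"z":10,"rx":0,"ry":0,"rz":0},{"grip":0.55,"x":0,"y":0,"z":0,"rx":0,"ry":0,"rz":0}]' >/dev/null
python3 -c "
from h import *
st([.504,.34,.203])
a=snap('scene','s11')['frame'];cv2.imwrite('pics/c11.png',cv2.resize(a[100:250,280:440],None,fx=4,fy=4)[:,:,::-1])"
```

```text
t 13.53 p [0.5029 0.3419 0.2958] xang -1.7 z [-0.007 -0.003 -1.   ] F [ 0.6 -0.2 -0.2] op 0.45 q [0.43 0.25 1.83 0.   1.07 0.46]
  to [0.504, 0.34, 0.203] tool mm [ 1.8  1.6 92.8]
```

View pics/c11.png

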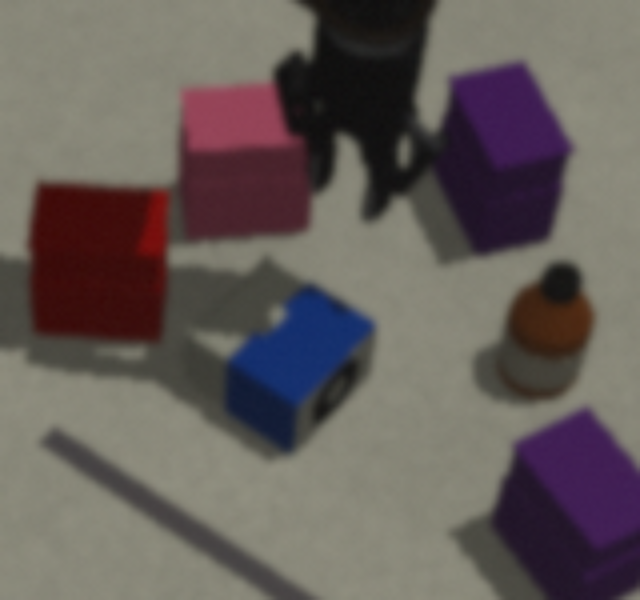

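The fingers are above the gap beyond the stamped box, with clearance to the pink box. Lowering, then pushing.

```bash
python3 -m jog '[{"grip":0.55,"x":2,"y":0,"z":20,"rx":0,"ry":0,"rz":0},{"grip":0.55,"x":0,"y":0,"z":25,"rx":0,"ry":0,"rz":0},{"grip":0.55,"x":0,"y":0,"z":25,"rx":0,"ry":0,"rz":0},{"grip":0.55,"x":0,"y":0,"z":15,"rx":0,"ry":0,"rz":0},{"grip":0.55,"x":0,"y":0,"z":5,"rx":0,"ry":0,"rz":0},{"grip":0.55,"x":0,"y":0,"z":0,"rx":0,"ry":0,"rz":0},{"grip":0.55,"x":0,"y":0,"z":0,"rx":0,"ry":0,"rz":0}]' >/dev/null
python3 -c "
from h import *
st([.495,.072,.203])"
python3 -m jog '[{"grip":0.55,"x":0,"y":6,"z":0,"rx":0,"ry":0,"rz":0},{"grip":0.55,"x":0,"y":6,"z":0,"rx":0,"ry":0,"rz":0},{"grip":0.55,"x":0,"y":6,"z":0,"rx":0,"ry":0,"rz":0},{"grip":0.55,"x":0,"y":6,"z":0,"rx":0,"ry":0,"rz":0},{"grip":0.55,"x":0,"y":6,"z":0,"rx":0,"ry":0,"rz":0},{"grip":0.55,"x":0,"y":6,"z":0,"rx":0,"ry":0,"rz":0},{"grip":0.55,"x":0,"y":6,"z":0,"rx":0,"ry":0,"rz":0},{"grip":0.55,"x":0,"y":6,"z":0,"rx":0,"ry":0,"rz":0}]' >/dev/null
python3 -c "
from h import *
st([.495,.072,.203])
a=snap('scene','s12')['frame'];cv2.imwrite('pics/c12.png',cv2.resize(a[100:250,280:440],None,fx=4,fy=4)[:,:,::-1])"
```

```text
t 14.17 p [0.5074 0.3423 0.212 ] xang -1.7 z [ 0.003  0.002 -1.   ] F [ 0.4  0.7 -0.5] op 0.45 q [0.43 0.37 1.85 0.   0.91 0.46]
  to [0.495, 0.072, 0.203] tool mm [ -4.3 270.6   8.6]
t 14.83 p [0.5051 0.2932 0.2101] xang -1.7 z [ 0.001  0.001 -1.   ] F [0.3 1.6 2. ] op 0.45 q [0.35 0.32 1.92 0.   0.89 0.38]
  to [0.495, 0.072, 0.203] tool mm [ -3.4 221.5   7. ]
```

View pics/c12.png

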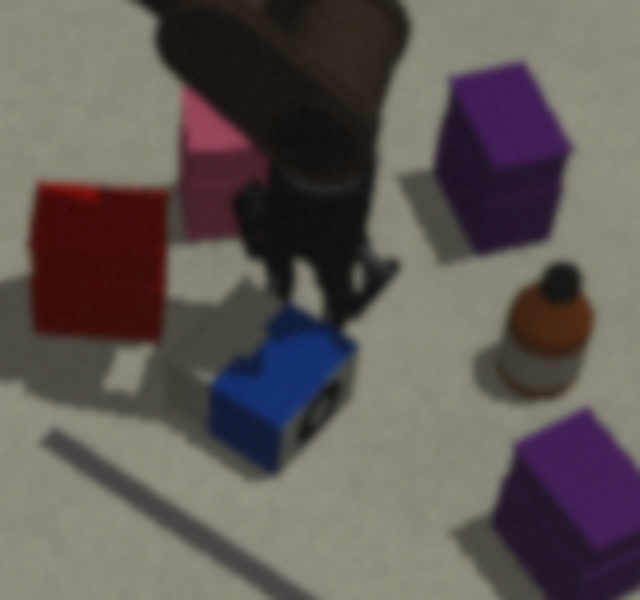

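The box is sliding squarely. Continuing.

```bash
python3 -m jog '[{"grip":0.55,"x":0,"y":7,"z":1,"rx":0,"ry":0,"rz":0},{"grip":0.55,"x":0,"y":7,"z":1,"rx":0,"ry":0,"rz":0},{"grip":0.55,"x":0,"y":7,"z":1,"rx":0,"ry":0,"rz":0},{"grip":0.55,"x":0,"y":7,"z":0,"rx":0,"ry":0,"rz":0},{"grip":0.55,"x":0,"y":7,"z":0,"rx":0,"ry":0,"rz":0},{"grip":0.55,"x":0,"y":7,"z":0,"rx":0,"ry":0,"rz":0},{"grip":0.55,"x":0,"y":7,"z":0,"rx":0,"ry":0,"rz":0},{"grip":0.55,"x":0,"y":7,"z":0,"rx":0,"ry":0,"rz":0}]' >/dev/null
python3 -m jog '[{"grip":0.55,"x":0,"y":7,"z":0,"rx":0,"ry":0,"rz":0},{"grip":0.55,"x":0,"y":7,"z":0,"rx":0,"ry":0,"rz":0},{"grip":0.55,"x":0,"y":7,"z":0,"rx":0,"ry":0,"rz":0},{"grip":0.55,"x":0,"y":7,"z":0,"rx":0,"ry":0,"rz":0},{"grip":0.55,"x":0,"y":7,"z":0,"rx":0,"ry":0,"rz":0},{"grip":0.55,"x":0,"y":7,"z":0,"rx":0,"ry":0,"rz":0},{"grip":0.55,"x":0,"y":7,"z":0,"rx":0,"ry":0,"rz":0},{"grip":0.55,"x":0,"y":7,"z":0,"rx":0,"ry":0,"rz":0}]' >/dev/null
python3 -m jog '[{"grip":0.55,"x":0,"y":7,"z":0,"rx":0,"ry":0,"rz":0},{"grip":0.55,"x":0,"y":7,"z":0,"rx":0,"ry":0,"rz":0},{"grip":0.55,"x":0,"y":7,"z":0,"rx":0,"ry":0,"rz":0},{"grip":0.55,"x":0,"y":7,"z":0,"rx":0,"ry":0,"rz":0},{"grip":0.55,"x":0,"y":7,"z":0,"rx":0,"ry":0,"rz":0},{"grip":0.55,"x":0,"y":7,"z":0,"rx":0,"ry":0,"rz":0},{"grip":0.55,"x":0,"y":7,"z":0,"rx":0,"ry":0,"rz":0},{"grip":0.55,"x":0,"y":7,"z":0,"rx":0,"ry":0,"rz":0}]' >/dev/null
python3 -c "
from h import *
st([.495,.072,.203])
a=snap('scene','s13')['frame'];cv2.imwrite('pics/c13.png',cv2.resize(a[140:320,220:420],None,fx=3.5,fy=3.3)[:,:,::-1])"
```

```text
t 16.88 p [0.4998 0.1251 0.2067] xang -1.7 z [-0. -0. -1.] F [ 1.1  0.8 -1.5] op 0.45 q [ 0.05  0.2   2.09 -0.    0.85  0.08]
  to [0.495, 0.072, 0.203] tool mm [-3.2 53.2  3.7]
```

View pics/c13.png

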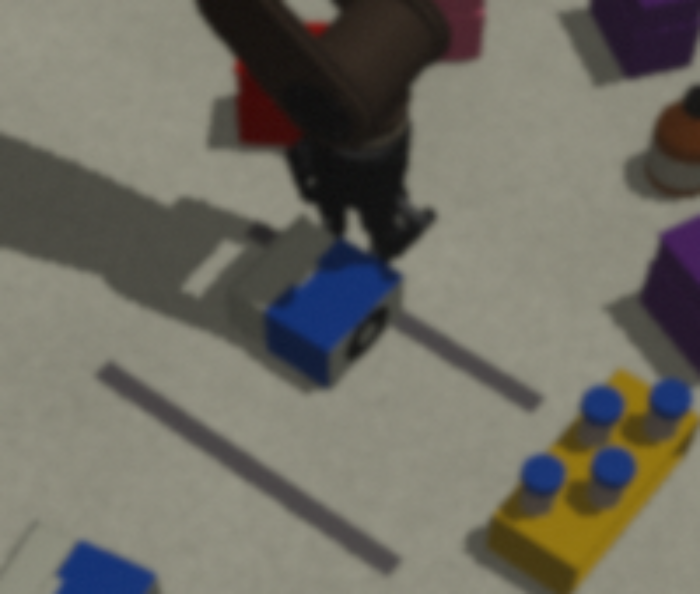

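The box is square and straddling the left line. About 53 mm more, then I back off and lift.

```bash
python3 -m jog '[{"grip":0.55,"x":0,"y":7,"z":0,"rx":0,"ry":0,"rz":0},{"grip":0.55,"x":0,"y":7,"z":0,"rx":0,"ry":0,"rz":0},{"grip":0.55,"x":0,"y":7,"z":0,"rx":0,"ry":0,"rz":0},{"grip":0.55,"x":0,"y":7,"z":0,"rx":0,"ry":0,"rz":0},{"grip":0.55,"x":0,"y":7,"z":0,"rx":0,"ry":0,"rz":0},{"grip":0.55,"x":0,"y":7,"z":0,"rx":0,"ry":0,"rz":0},{"grip":0.55,"x":0,"y":7,"z":0,"rx":0,"ry":0,"rz":0},{"grip":0.55,"x":0,"y":4,"z":0,"rx":0,"ry":0,"rz":0}]' >/dev/null
python3 -m jog '[{"grip":0.55,"x":0,"y":0,"z":0,"rx":0,"ry":0,"rz":0},{"grip":0.55,"x":0,"y":-10,"z":0,"rx":0,"ry":0,"rz":0},{"grip":0.55,"x":0,"y":-20,"z":0,"rx":0,"ry":0,"rz":0},{"grip":0.55,"x":0,"y":-20,"z":-20,"rx":0,"ry":0,"rz":0},{"grip":0.55,"x":0,"y":-10,"z":-35,"rx":0,"ry":0,"rz":0},{"grip":0.55,"x":0,"y":-10,"z":-35,"rx":0,"ry":0,"rz":0},{"grip":0.55,"x":0,"y":0,"z":-35,"rx":0,"ry":0,"rz":0},{"grip":0.55,"x":0,"y":0,"z":-35,"rx":0,"ry":0,"rz":0}]' >/dev/null
python3 -m jog '[{"grip":0.55,"x":0,"y":-20,"z":-20,"rx":0,"ry":0,"rz":0},{"grip":0.55,"x":0,"y":-30,"z":0,"rx":0,"ry":0,"rz":0},{"grip":0.55,"x":0,"y":-30,"z":0,"rx":0,"ry":0,"rz":0},{"grip":0.55,"x":0,"y":-30,"z":0,"rx":0,"ry":0,"rz":0},{"grip":0.55,"x":0,"y":-30,"z":0,"rx":0,"ry":0,"rz":0},{"grip":0.55,"x":0,"y":-30,"z":0,"rx":0,"ry":0,"rz":0},{"grip":0.55,"x":0,"y":-30,"z":0,"rx":0,"ry":0,"rz":0},{"grip":0.55,"x":0,"y":0,"z":0,"rx":0,"ry":0,"rz":0}]' >/dev/null
python3 -c "
from h import *
st();snap('scene','s14');snap('top','t14')"
```

```text
t 18.93 p [0.5053 0.3475 0.3865] xang -1.5 z [ 0.     0.002 -1.   ] F [ 0.2  0.2 -0.1] op 0.45 q [0.44 0.17 1.75 0.   1.22 0.46]
```

View pics/t14.png

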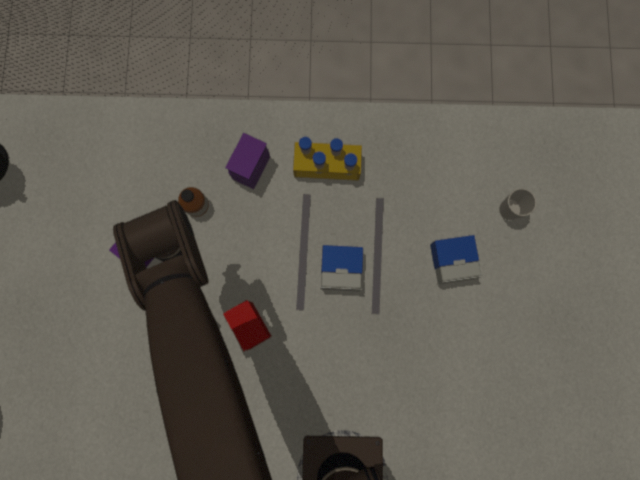

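View pics/s14.png

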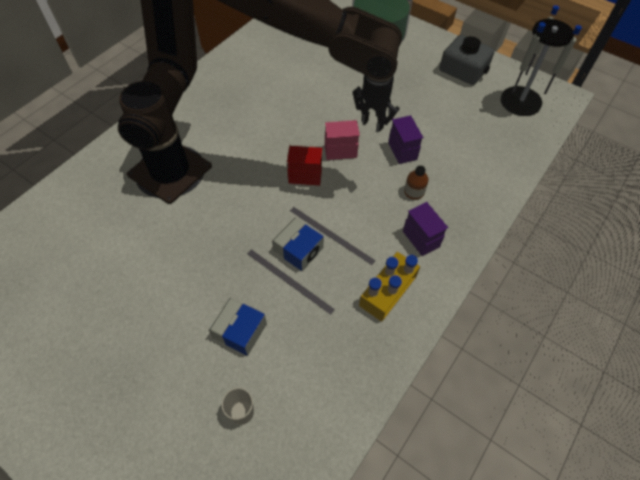

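The stamped box lies between the lines at top (342,268) with its ring visible in scene (313,253). The plain box is outside at (457,258), with its face blank. One numeric check of the margins and the underside crops.

```bash
python3 -c "
from h import *
c=load('t14')
for n,B in(('S',((322,246),(363.5,247),(362,290.5),(321,289))),('P',((432,240),(475,236),(480,279),(440,283)))):
  P=np.array([ray(c,u,v,.065)[:2] for u,v in B])
  # lane coords
  a=np.radians(-2.03);ex=np.array([np.cos(a),np.sin(a)]);ey=np.array([-np.sin(a),np.cos(a)])
  Q=(P-[.543,.010]);print(n,P.mean(0).round(3),'lane x',(Q@ex).round(3),'lane y',(Q@ey).round(3))
s=load('s14')['frame'];o0=load('t0' if 0 else 'top0')['frame'].astype(int);d=np.abs(c['frame'].astype(int)-o0).max(2)
print('diff rack,bottle,beaker',[d[y0:y1,x0:x1].mean().round(1) for x0,y0,x1,y1 in((290,135,366,183),(178,186,206,214),(500,185,540,222))])
cv2.imwrite('pics/c14.png',np.hstack([cv2.resize(s[210:280,265:335],None,fx=5.5,fy=5.5),cv2.resize(s[290:360,205:275],None,fx=5.5,fy=5.5)])[:,:,::-1])"
```

```text
S [0.496 0.007] lane x [ 0.004  0.007 -0.099 -0.101] lane y [ 0.047 -0.054 -0.055  0.044]
P [ 0.522 -0.272] lane x [ 0.034  0.05  -0.055 -0.07 ] lane y [-0.221 -0.327 -0.34  -0.243]
diff rack,bottle,beaker [np.float64(10.6), np.float64(10.8), np.float64(10.3)]
```

View pics/c14.png

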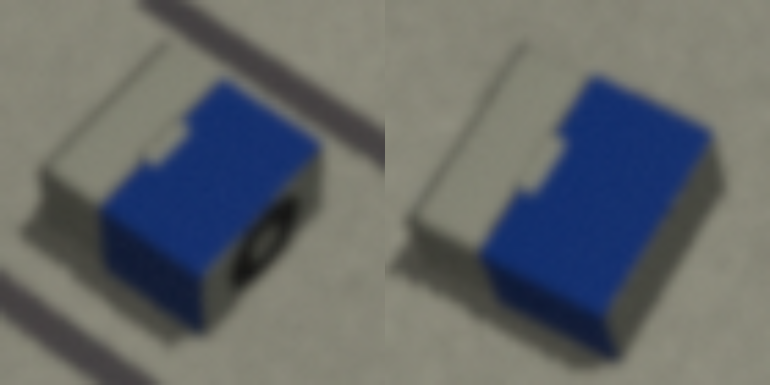

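```bash
python3 -c "
from h import *
c=load('t14');o0=load('top0')['frame'].astype(int);d=np.abs(c['frame'].astype(int)-o0).max(2)
print('bare bench diff',d[350:420,500:600].mean())
st();print(sign_off())"
```

```text
bare bench diff 12.149
t 19.03 p [0.5057 0.3443 0.3862] xang -1.6 z [-0.001 -0.001 -1.   ] F [ 0.3  0.2 -0.1] op 0.45 q [ 0.43  0.16  1.76 -0.    1.22  0.46]
the job is handed in; nothing more can be done
None
```

I tipped both boxes toward the robot by pulling on their far faces near the top. The left one showed the ring stamp and the right one was blank. With both lying down, I pushed the stamped box sideways into the dispatch lane, backed off, lifted clear and handed in at about 19 s.

- **Stamped box:** lying at about (0.496, 0.007), between the lines, with roughly 30 mm to spare to the tape on its tighter side. The ring is visible in the last picture.
- **Plain box:** lying at about (0.522, -0.272), well outside the lane, with its underside blank.
- **Rack, bottle and beaker:** they look unmoved between the first and last top views. The picture difference there was about 10 to 11 grey levels, no more than the 12 on bare bench.
- **Forces:** the readings I took stayed under about 4 N, and near zero at hand-in, with the gripper well clear of everything.

No check failed. Positions come from the camera, so they are good to a few millimetres.

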